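# Load a row of can cells into a sprung pack jig and pin it with the key

### The arm

A 7-joint arm with a two-finger parallel gripper is mounted at the origin on a cart in front of the work surface, level with it; the furniture and walls round the work are solid. World frame = base frame: x ahead of the robot, y to its left, z up, the work surface at z = 0. Lengths are in m, angles in rad, forces in N, time in s.
With the tool pointing down it reaches from about 0.4 to 0.875 m from the base axis. Payload 6.5 kg.
Tool frame: the origin (TCP) lies at the very end of the fingers, on their centre line; the grasp point (between the pads) lies 19 mm behind it; z points along the fingers, y is the direction in which the jaws open and shut (so a half turn about z gives the same grasp; the last joint's range is limited). The gripper opens to 88 mm and grips with 3 to 60 N. Pads are 18 mm wide; open, the fingers measure 123 mm over their backs; the gripper's body (75 mm by 187 mm) begins 45 mm behind the grasp point.
Start: joints at [-1.194, 0.536, -0.004, 1.538, 0.003, 1.067, -0.071], TCP at [0.279, 0.587, 0.239] pointing down, gripper open.
Joint ranges: [-2.7, 2.7], [-0.37, 2.16], [-1.27, 1.26], [0.24, 2.4], [-1.31, 4.45], [0.19, 1.91], [-2.76, 2.76]. Speed limits (rad/s): [2.39, 2.39, 3.14, 3.14, 3.14, 3.14, 3.14].

### API

Orientations are given as a rotation vector (axis times angle).
In Python, from plant import r gives the robot as it stands.
- The arm moves only by the tool send_rows, never from a script. Its argument "moves" is a list of rows, each a list of 6 numbers: the shift along the tool's x, y, z in mm, then the turn, a rotation vector about the tool's x, y, z in degrees. In form: [[x, y, z, ax, ay, az], ...]. A call has exactly 10 rows; each row shifts and turns the commanded pose from where the row before left it, along the tool's axes as they then stand; what a row does not reach is not made up. A row lasts 1/10 s, in which the tool goes at most 50 mm and 8.59 degrees, less where a joint would pass 70% of its speed; a pose out of reach is approached as far as the arm can. A call is refused whole if a number of a shift passes 50 or a number of a turn 8.59, either way. A call with a gripper value outside its range is refused whole. "jaw" is the opening in per cent of the stroke, from 0 (shut) to 100 (fully open), set as the call begins (left out, the last holds). The fingers move at their own pace and stop on an object; "grip_force" is the grip in N (left out, the last holds). Time passes only in rows, so rows that do not move let the fingers close, or fill a call up. It gives the time, the measured TCP pose, the force and the opening at its end, in the units of the state.
- r.get_obs(): the state, without advancing time (a new reading comes with each control period).
- r.camera(name): name is "scene" or "top" or "wrist"; returns a dict with "img" (400x640x3 uint8, blue, green, red), "range_z" (400x640 float32, m along the optical axis (not along the pixel's ray), 0 where there is no reading), "mtx" (3x3 intrinsics, pixels), "rvec" (rotation vector, rad) and "tvec" (3), from world to camera coordinates, as OpenCV has them. Camera axes: x right, y down, z forward; pixel columns grow to the right and rows downward; lengths in m; the calibration is good to about 2 mm. A picture is of the moment at which its call begins.
- r.hand_in(): hands the job in, once; it reports no verdict.
Trained networks look in a picture, given as the dict that the camera call returned (one of the last four; its "shot" number tells which), for a name from the list of things; names that differ only in an ending like _2 or _b are one class to them, and where a whole thing is asked for, a point or a joint stands for the part that bears it (a point fixed in the world has none). Each returns a list of dicts, best first, with "score" (0 to 1); they miss things now and then, are a little off and sometimes report something else, mostly with a low value. They report only what shows in the picture. A call takes as long as a camera call.
- r.look_for(picture, query): "xy" ([column, row] in pixels, amid what is visible of it).
- r.outline_of(picture, query): "pixels" (400x640 bool, what is visible of it) and "xy" ([column, row] in pixels, amid what is visible of it).
The state is a dict: "time": time; "joint_positions": joint angles; "dq": joint speeds; "tau": joint torques, N m; "position": TCP position; "tcp_rot": TCP orientation; "ft_force": force on the tool from outside, world axes, zero at the start; "torque": the same for the moment, N m; "opening": opening from 0.0 (shut) to 1.0 (fully open).
Only numpy, scipy, OpenCV 4.12 (cv2) and the standard library are available. Lean on these libraries where they do the work, as an engineer would, in place of code of your own. Each camera call takes 0.05 s, during which the arm holds its last target.

### The job

With the key, push the row of five can cells into the pack jig as one block until the sprung stop presses back with about 16 N, then ease back, feeling for the nearest pair of notches, and drop the key fully down into them behind the row. The springs should keep squeezing the row with 4 to 16 N after you let go; never press the row with more than 25 N, nor the key on the notched bars with more than 60 N. The cells stay standing on the jig and in line all the way, and everything else on the bench stays where it is.

Things in the scene. Friction and masses are not known exactly. Their poses are not given: they have to be found in the camera images.
- jig: Pack jig fixed to the bench: dark steel base 257 x 78 x 5 mm; its top, 5 mm above the bench, is the floor the cells slide on. Origin at bench height on the centre line; x (level) is the way the row goes in, y across, z up. Base from x -144 to +113 mm; from -144 to -55 it is an open apron without sides. Walls 8 mm thick, tops 26 mm above the bench.
- jig_mouth (a point): Middle of the jig's mouth on its floor (jig x = -55 mm), axes as the jig's. From here flared walls narrow from 66 to 46 mm apart over 24 mm; then straight walls 46 mm apart to the far end. Between them (relaxed face at jig x 34 to 72 mm, bolted differently each time) stands a sprung stop plate, 1 N per mm, 22 mm of travel; its place is not reported: feel it.
- jig_rack (a point): Centre line at the height of the wall tops (jig x = 3, z = 26 mm), axes as the jig's. Here each wall carries a steel bar with five notches, on average at -20, -10, 0, 10 and 20 mm from this point, 7 mm wide, 12 mm deep (bottom 14 mm above the bench), teeth 3 mm. The bars are screwed on up to 5 mm nearer or farther, not reported: feel for the notches. Each notch farther in squeezes 10 N more.
- key_tab (a point): Dark steel key, 120 g: plate 12 (x) x 42 (y) x 30 mm (z) with a grip tab 10 x 30 mm (x, y) above it, 70 mm high in all. The point is the middle of the tab: 50 mm above the underside, 20 mm below its flat top, mid-thickness; its +x looks roughly along the jig's. The front (+x) face is 6 mm ahead of the point. It starts standing on the apron behind the row.
- key_pin (a point): Same key: middle of its cross pin, 10 mm above the underside. The pin is square, 5 x 5 mm, and sticks out to 34 mm on either side (y). It drops into a pair of notches and is fully down when this point is 16.5 mm above the bench; when let go, the springs press the pin back against the notch (up to 2 mm, 3 N less). 29 mm or more above the bench, it passes over walls and bars.
- cell_1_mid (a point): Centre of can cell 1 of 5 (the first in, nearest the jig's mouth): upright aluminium can 11 mm (x, along the row) x 44 mm (y) x 34 mm high, 50 g, with small terminals 2.5 mm high on top; axes as the jig's when it stands square. The cells stand loosely on the apron one behind the other, about 3 mm apart and not quite in line.
- cell_2_mid (a point): Centre of can cell 2 of 5 (counted from the jig's mouth): upright aluminium can 11 mm (x, along the row) x 44 mm (y) x 34 mm high, 50 g, with small terminals 2.5 mm high on top; axes as the jig's when it stands square. The cells stand loosely on the apron one behind the other, about 3 mm apart and not quite in line.
- cell_3_mid (a point): Centre of can cell 3 of 5 (counted from the jig's mouth): upright aluminium can 11 mm (x, along the row) x 44 mm (y) x 34 mm high, 50 g, with small terminals 2.5 mm high on top; axes as the jig's when it stands square. The cells stand loosely on the apron one behind the other, about 3 mm apart and not quite in line.
- cell_4_mid (a point): Centre of can cell 4 of 5 (counted from the jig's mouth): upright aluminium can 11 mm (x, along the row) x 44 mm (y) x 34 mm high, 50 g, with small terminals 2.5 mm high on top; axes as the jig's when it stands square. The cells stand loosely on the apron one behind the other, about 3 mm apart and not quite in line.
- cell_5_mid (a point): Centre of can cell 5 of 5 (the last, nearest the robot): upright aluminium can 11 mm (x, along the row) x 44 mm (y) x 34 mm high, 50 g, with small terminals 2.5 mm high on top; axes as the jig's when it stands square. The cells stand loosely on the apron one behind the other, about 3 mm apart and not quite in line.
- kapton_tape: Bystander: roll of amber tape, 54 mm across, 12 mm high; origin under its centre.
- tweezers: Bystander: bent tweezers, 126 mm long along y; origin under the centre.
- flux_jar: Bystander: small glass jar with black cap, 34 mm across, 54 mm high; origin under its centre.
- cutters: Bystander: small pliers, 137 mm long along x, 12 mm high; origin under the centre.
- solder_spool: Bystander: spool of solder wire, 49 mm across, 32 mm high; origin on its underside.
- usb_meter: Bystander: stick-shaped meter, 71 mm long along y, 14 mm high; origin under its centre.
- tip_cleaner: Bystander: yellow domed tip cleaner, 67 mm across, 73 mm high; origin under its centre.

How it is judged:
On the way:
1. the whole row of five has been pushed in between the walls (x of cell_1_mid in the frame of jig above 0.024 m and x of cell_2_mid in the frame of jig above 0.0145 m and x of cell_3_mid in the frame of jig above 0.005 m and x of cell_4_mid in the frame of jig above -0.0045 m and x of cell_5_mid in the frame of jig above -0.014 m), for 0.1 s.
At the end, for the whole second after the job is handed in: The key stands upright in one pair of notches, fully down (within 3 mm), and presses on the row with 3 to 17 N; all five cells stand upright and square in the jig (within about 3 degrees), in their order, close together in front of the key; nothing moves (y of cell_1_mid in the frame of jig between -0.004 and 0.004 m and x of cell_1_mid in the frame of key_tab between 0.0525 and 0.0585 m and angle between the x axis of each of cell_1_mid, cell_2_mid, cell_3_mid, cell_4_mid, cell_5_mid, key_tab and the x axis of jig, either way round below 0.06 rad and angle between each of cell_1_mid, cell_2_mid, cell_3_mid, cell_4_mid, cell_5_mid's own z axis and vertical below 0.06 rad and linear speed of each of cell_1, cell_2, cell_3, cell_4, cell_5 below 0.01 m/s and y of cell_2_mid in the frame of jig between -0.004 and 0.004 m and x of cell_2_mid in the frame of key_tab between 0.0415 and 0.0475 m and y of cell_3_mid in the frame of jig between -0.004 and 0.004 m and x of cell_3_mid in the frame of key_tab between 0.0305 and 0.0365 m and y of cell_4_mid in the frame of jig between -0.004 and 0.004 m and x of cell_4_mid in the frame of key_tab between 0.0195 and 0.0255 m and y of cell_5_mid in the frame of jig between -0.004 and 0.004 m and x of cell_5_mid in the frame of key_tab between 0.0085 and 0.0145 m and contact force between key and cell_5 between 3 and 17 N and z of key_pin in the frame of jig between 0.014 and 0.0195 m and x of key_pin in the frame of jig between -0.026 and 0.031 m and angle between key_tab's own z axis and vertical below 0.08 rad and linear speed of key below 0.005 m/s); the robot touches nothing.
It fails at once if the key squeezes the row with more than 25 N (contact force between key and cell_5 above 25 N).
It fails at once if the key presses on the notched bars with more than 60 N (contact force between key and rack above 60 N).
It fails at once if a cell is tipped (more than 20 degrees), lifted off the jig or pushed off the row sideways (angle between any of cell_1_mid, cell_2_mid, cell_3_mid, cell_4_mid, cell_5_mid's own z axis and vertical above 0.35 rad or height (world z) of any of cell_1_mid, cell_2_mid, cell_3_mid, cell_4_mid, cell_5_mid above 0.04 m or y of any of cell_1_mid, cell_2_mid, cell_3_mid, cell_4_mid, cell_5_mid in the frame of jig above 0.025 m or y of any of cell_1_mid, cell_2_mid, cell_3_mid, cell_4_mid, cell_5_mid in the frame of jig below -0.025 m).
It fails at once if a finger presses on a cell with more than 25 N (contact force between the fingers and cell_1 above 25 N or contact force between the fingers and cell_2 above 25 N or contact force between the fingers and cell_3 above 25 N or contact force between the fingers and cell_4 above 25 N or contact force between the fingers and cell_5 above 25 N).
It fails at once if a bystander is pushed aside by more than 25 mm (distance of any of kapton_tape, tweezers, flux_jar, cutters, solder_spool, usb_meter, tip_cleaner from where it was at the start of the episode above 0.025 m).
It also fails if it takes over 58 s, if anything falls off the work surface, if the arm or the gripper's body presses on something with over 40 N, if the wrist force passes 120 N, or if a joint passes its speed limit or range.

## Working session

There is one attempt and no reset: what is moved stays moved. The work goes in short steps, Python scripts to look and compute and a tool call to move; the robot and the scene stay as the last step left them, time stands still between calls to the robot, and variables do not carry over. Pictures are saved under pics/ and viewed, and the job is handed in when it is done.

Besides the shell and the picture viewer there is one more tool, called after "Call:" by a JSON object that holds its "api" and its "payload". send_rows: Moves the arm, as the interface text tells. Its arguments: {"type":"object","properties":{"moves":{"type":"array","items":{"type":"array","items":{"type":"number"}}},"jaw":{"type":"number"},"grip_force":{"type":"number"}},"required":["moves"]}

```bash
ls; mkdir -p pics; python3 - <<'E'
from plant import r
import cv2,pickle
o=r.get_obs();print({k:o[k] for k in('time','position','tcp_rot','ft_force','opening')})
for n in('scene','top','wrist'):
    c=r.camera(n);cv2.imwrite(f'pics/{n}0.png',c['img']);pickle.dump(c,open(f'{n}0.pkl','wb'));print(n,c['tvec'],c['rvec'],c['mtx'][0],c['shot'])
    for q in('key_tab','key_pin','jig_mouth','jig_rack','cell_1_mid','jig'):
        print(q,[(round(d['score'],2),[round(float(v)) for v in d['xy']]) for d in r.look_for(c,q)][:6])
E
```

```text
pics
{'time': 0.0, 'position': array([0.27826483, 0.58677052, 0.23786957]), 'tcp_rot': array([-6.89678730e-01, -3.06468522e+00,  2.56300116e-03]), 'ft_force': array([-0.21225861,  0.64856348,  0.80019615]), 'opening': 1.0028767837782764}
scene [-0.18169868  0.32666958  1.12343424] [ 2.09631376 -0.9574171   0.48079002] [473.06570902   0.         314.21385315] 1
key_tab [(0.75, [259, 198])]
key_pin [(0.5, [264, 202]), (0.45, [284, 188])]
jig_mouth [(0.72, [288, 186])]
jig_rack [(0.57, [282, 190])]
cell_1_mid [(0.5, [278, 188])]
jig [(0.65, [285, 187])]
top [0.11886558 0.49533076 1.17518547] [ 2.13999206 -2.0754446   0.21292172] [373.35251631   0.         313.9756305 ] 2
key_tab [(0.41, [258, 228])]
key_pin []
jig_mouth [(0.67, [263, 188]), (0.33, [180, 220]), (0.19, [393, 211])]
jig_rack [(0.66, [262, 195])]
cell_1_mid [(0.54, [254, 204]), (0.38, [439, 223])]
jig [(0.69, [256, 196])]
wrist [-0.64913154 -0.03854365  0.38891731] [-2.44979015 -1.5494489  -0.21751263] [317.81890786   0.         322.38784605] 3
key_tab []
key_pin []
jig_mouth [(0.8, [229, 348])]
jig_rack [(0.68, [228, 348]), (0.23, [289, 292])]
cell_1_mid [(0.58, [221, 359])]
jig [(0.55, [233, 351])]
```

```bash
python3 - <<'E'
import cv2
for n,(x0,y0,x1,y1) in {'scene':(190,110,390,260),'top':(180,110,340,260)}.items():
    i=cv2.imread(f'pics/{n}0.png');cv2.imwrite(f'pics/{n}0c.png',cv2.resize(i[y0:y1,x0:x1],None,fx=4,fy=4,interpolation=cv2.INTER_CUBIC))
E
```

```text
(no output)
```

View pics/scene0.png

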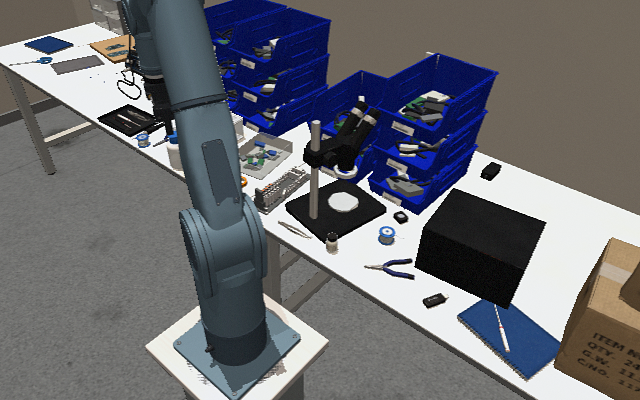

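View pics/top0.png

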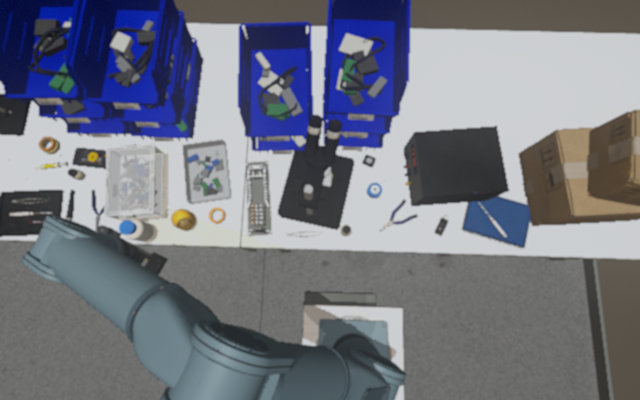

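```bash
ls pics
```

```text
scene0.png
scene0c.png
top0.png
top0c.png
wrist0.png
```

View pics/wrist0.png

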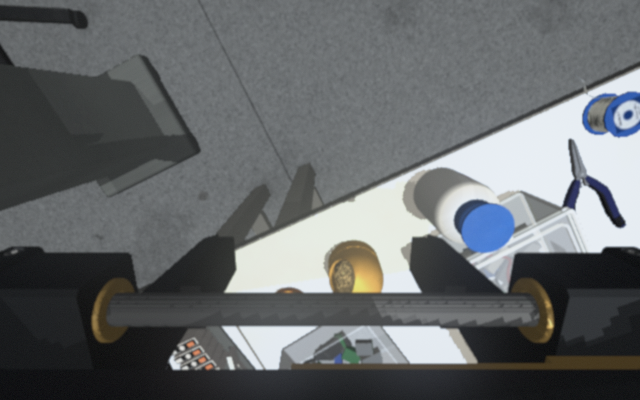

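View pics/scene0c.png

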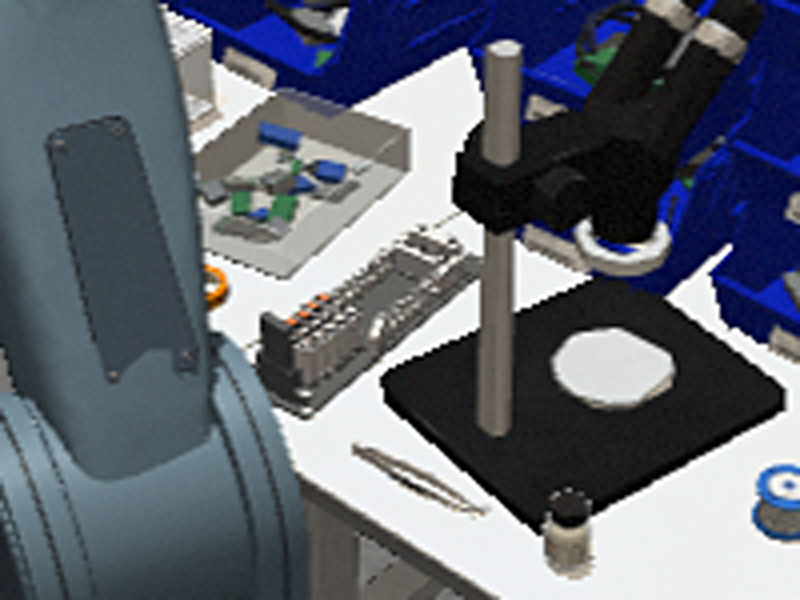

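View pics/top0c.png

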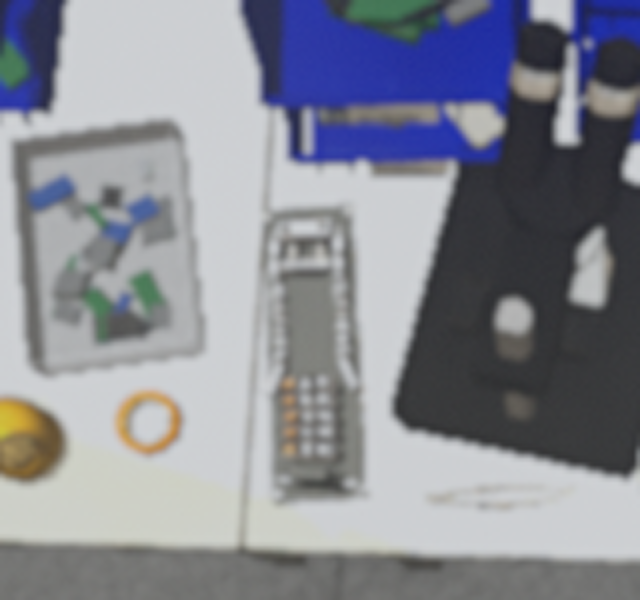

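```bash
cat > h.py <<'E'
import numpy as np,cv2,pickle
def cam(c):
    R=cv2.Rodrigues(np.asarray(c['rvec'],float))[0];t=np.asarray(c['tvec'],float).ravel();return R,t,np.asarray(c['mtx'])
def ray(c,px,z):
    R,t,K=cam(c);d=R.T@np.linalg.inv(K)@np.array([px[0],px[1],1.]);C=-R.T@t
    return C+d*(z-C[2])/d[2]
def proj(c,P):
    R,t,K=cam(c);p=(K@(R@np.atleast_2d(P).T+t[:,None])).T;return p[:,:2]/p[:,2:]
def cloud(c):
    R,t,K=cam(c);Z=c['range_z'];v,u=np.mgrid[:400,:640]
    P=np.stack([(u-K[0,2])/K[0,0]*Z,(v-K[1,2])/K[1,1]*Z,Z],-1)
    P=(P-t)@R;P[Z==0]=np.nan;return P
E
python3 - <<'E'
from h import *
c=pickle.load(open('top0.pkl','rb'))
R,t,K=cam(c);print('cam',-R.T@t)
for p in((249.5,234.5),(270,233),(246.75,163),(267.5,161.75)):print(p,ray(c,p,.005).round(4))
P=cloud(c);print((P[225:236:1,258]*1000).round());print((P[190,244:272]*1000).round())
w=pickle.load(open('wrist0.pkl','rb'));R,t,K=cam(w);print('wcam',-R.T@t,R,K)
from plant import r
o=r.get_obs();Rt=cv2.Rodrigues(o['tcp_rot'])[0];print(Rt);print('cam in tool',Rt.T@(-R.T@t-o['position']), (R@Rt))
s=pickle.load(open('scene0.pkl','rb'));Q=cloud(s);print('key top',Q[188:200,257:262:2].round(3))
E
```

```text
cam [0.23716815 0.12087222 1.25287017]
(249.5, 234.5) [0.37   0.3465 0.005 ]
(270, 233) [0.3771 0.2781 0.005 ]
(246.75, 163) [0.6191 0.3728 0.005 ]
(267.5, 161.75) [0.6258 0.3007 0.005 ]
[[402. 319.   8.]
 [390. 308.  77.]
 [387. 308.  75.]
 [384. 309.  72.]
 [381. 309.  70.]
 [381. 313.  43.]
 [380. 316.  25.]
 [379. 318.   6.]
 [376. 318.   6.]
 [372. 317.  14.]
 [369. 318.   2.]]
[[523. 376.   2.]
 [524. 373.  -0.]
 [523. 369.   4.]
 [522. 365.   5.]
 [518. 358.  27.]
 [518. 354.  28.]
 [520. 353.  16.]
 [523. 352.   3.]
 [524. 349.   2.]
 [524. 345.   1.]
 [523. 341.   8.]
 [523. 338.   6.]
 [524. 335.   3.]
 [523. 331.   6.]
 [523. 327.   8.]
 [524. 324.   5.]
 [522. 320.  12.]
 [525. 318.   1.]
 [524. 314.   4.]
 [523. 310.   9.]
 [522. 305.  15.]
 [523. 303.  12.]
 [523. 299.  11.]
 [524. 296.   8.]
 [526. 294.   0.]
 [526. 290.   2.]
 [527. 287.  -3.]
 [526. 284.  -0.]]
wcam [0.21502268 0.61628609 0.38479961] [[ 4.28486502e-01  9.03548095e-01  3.97857801e-04]
 [ 8.68733924e-01 -4.12097669e-01  2.74730561e-01]
 [ 2.48396231e-01 -1.17372705e-01 -9.61521170e-01]] [[317.81890786 
[... 701 characters left out ...]
.075]]

 [[ 0.379  0.317  0.071]
  [ 0.378  0.306  0.077]
  [ 0.383  0.303  0.076]]

 [[ 0.38   0.319  0.065]
  [ 0.38   0.309  0.071]
  [ 0.382  0.302  0.073]]

 [[ 0.38   0.319  0.061]
  [ 0.379  0.308  0.067]
  [ 0.38   0.301  0.071]]

 [[ 0.377  0.315  0.061]
  [ 0.378  0.308  0.065]
  [ 0.382  0.303  0.065]]

 [[ 0.381  0.32   0.053]
  [ 0.377  0.307  0.061]
  [ 0.381  0.302  0.062]]

 [[ 0.382  0.322  0.047]
  [ 0.384  0.315  0.05 ]
  [ 0.38   0.301  0.059]]

 [[ 0.381  0.321  0.044]
  [ 0.379  0.31   0.051]
  [ 0.382  0.304  0.053]]

 [[ 0.379  0.319  0.042]
  [ 0.383  0.315  0.042]
  [ 0.379  0.301  0.052]]

 [[ 0.382  0.323  0.034]
  [ 0.382  0.314  0.039]
  [ 0.378  0.3    0.049]]]
```

```bash
python3 - <<'E'
from h import *
for n in('top0','scene0'):
    c=pickle.load(open(n+'.pkl','rb'));P=cloud(c).reshape(-1,3)
    P=P[~np.isnan(P[:,0])]
    print(n)
    xs=np.arange(.28,.8,.04);ys=np.arange(.56,-.08,-.04)
    print('      '+' '.join(f'{y:5.2f}' for y in ys))
    for x in xs:
        row=[]
        for y in ys:
            m=(abs(P[:,0]-x)<.02)&(abs(P[:,1]-y)<.02)&(P[:,2]<.8)
            row.append(f'{P[m,2].max():5.2f}' if m.any() else '  .  ')
        print(f'{x:.2f} ',' '.join(row))
E
```

```text
top0
       0.56  0.52  0.48  0.44  0.40  0.36  0.32  0.28  0.24  0.20  0.16  0.12  0.08  0.04 -0.00 -0.04
0.28   0.64  0.66  0.67  0.67 -0.75 -0.74 -0.74 -0.75 -0.75 -0.75 -0.75 -0.75 -0.75 -0.74 -0.74 -0.74
0.32   0.63  0.63  0.00  0.01  0.01  0.00  0.01  0.01  0.01  0.00  0.01  0.01  0.01  0.01  0.01  0.01
0.36   0.04  0.01  0.01  0.01  0.01  0.01  0.01  0.01  0.01  0.01  0.01  0.01  0.01  0.05  0.01  0.01
0.40   0.08  0.06  0.02  0.02  0.01  0.04  0.08  0.07  0.01  0.01  0.02  0.02  0.02  0.06  0.06  0.01
0.44   0.08  0.06  0.02  0.02  0.01  0.05  0.05  0.01  0.02  0.02  0.35  0.35  0.26  0.02  0.01  0.01
0.48   0.05  0.05  0.05  0.06  0.05  0.05  0.05  0.03  0.03  0.27  0.35  0.27  0.26  0.02  0.01  0.01
0.52   0.06  0.04  0.04  0.05  0.05  0.03  0.03  0.02  0.03  0.25  0.27  0.27  0.02  0.02  0.01  0.04
0.56   0.06  0.03  0.04  0.06  0.01  0.04  0.04  0.01  0.02  0.02  0.28  0.29  0.29  0.02  0.02  0.04
0.60   0.06  0.03  0.04  0.05  0.01  0.04  0.04  0.01  0.02  0.03  0.33  0.33  0.34  0.02  0.02  0.01
0.64   0.04  0.02  0.04  0.06  0.01  0.20  0.19  0.19  0.19  0.19  0.34  0.
[... 1067 characters left out ...]
0.03  0.04  0.05  0.05  0.03  0.03  0.03  0.02  0.02  0.27  0.27  0.23  0.02  0.02  0.04
0.56   0.05  0.03  0.04  0.05  0.00  0.03  0.03  0.02  0.02  0.02  0.28  0.29  0.30  0.02  0.02  0.03
0.60   0.05  0.03  0.04  0.05  0.01  0.03  0.04  0.01  0.02  0.02  0.32  0.33  0.34  0.02  0.02  0.02
0.64   0.05  0.02  0.03  0.05  0.00  0.19  0.19  0.19  0.19  0.06  0.34  0.34  0.34  0.02  0.02  0.02
0.68   0.32  0.05  0.05  0.05  0.00  0.25  0.15  0.19  0.19  0.06  0.16  0.33  0.32  0.32  0.32  0.32
0.72   0.38 -0.75  0.00  0.00  0.01  0.26  0.17  0.18 -0.55  0.18  0.19  0.39 -0.00  0.05  0.31  0.31
0.76   0.39  0.00  0.00  0.00   .    0.26  0.18  0.18  0.18  0.18  0.22  0.39  0.30  0.32  0.32  0.31
```

```bash
cat >> h.py <<'E'
from scipy.spatial.transform import Rotation as Ro
def plan(pos,rot,goal,yaw,n=10,k=1):
    """rows to go straight to goal with tool y at world yaw (deg), pointing down"""
    R0=Ro.from_rotvec(rot);a=np.radians(yaw);y=np.array([np.cos(a),np.sin(a),0]);z=np.array([0,0,-1.]);x=np.cross(y,z)
    R1=Ro.from_matrix(np.stack([x,y,z],1));tot=(R0.inv()*R1).as_rotvec();print('tot turn deg',np.degrees(tot).round(2))
    d=(np.asarray(goal)-pos)/n;R=R0
    for i in range(n):
        print((R.inv().apply(d)*1000).round(1).tolist(),np.degrees(tot/n).round(2).tolist());R=R*Ro.from_rotvec(tot/n)
E
python3 - <<'E'
from h import *
from plant import r
o=r.get_obs();plan(o['position'],o['tcp_rot'],[.43,.312,.2],5.7)
E
```

```text
tot turn deg [ 0.   -0.   58.93]
[-25.5, -18.4, 3.9] [0.0, -0.0, 5.89]
[-27.2, -15.7, 3.9] [0.0, -0.0, 5.89]
[-28.7, -12.8, 3.9] [0.0, -0.0, 5.89]
[-29.9, -9.8, 3.9] [0.0, -0.0, 5.89]
[-30.7, -6.7, 3.9] [0.0, -0.0, 5.89]
[-31.2, -3.5, 3.9] [0.0, -0.0, 5.89]
[-31.4, -0.2, 3.9] [0.0, -0.0, 5.89]
[-31.3, 3.0, 3.9] [0.0, -0.0, 5.89]
[-30.8, 6.2, 3.9] [0.0, -0.0, 5.89]
[-30.0, 9.3, 3.9] [0.0, -0.0, 5.89]
```

Call:
{"api": "send_rows", "payload": {"moves": [[-25.5,-18.4,3.9,0,0,5.89],[-27.2,-15.7,3.9,0,0,5.89],[-28.7,-12.8,3.9,0,0,5.89],[-29.9,-9.8,3.9,0,0,5.89],[-30.7,-6.7,3.9,0,0,5.89],[-31.2,-3.5,3.9,0,0,5.89],[-31.4,-0.2,3.9,0,0,5.89],[-31.3,3,3.9,0,0,5.89],[-30.8,6.2,3.9,0,0,5.89],[-30,9.3,3.9,0,0,5.89]], "jaw": 45}}

```text
time: 2.05
position: [0.4306, 0.311, 0.1998]
tcp_rot: [-2.112, -2.325, -0.001]
ft_force: [0.2, 0.7, -0.3]
opening: 0.453
```

```bash
python3 - <<'E'
from plant import r
import cv2,pickle
c=r.camera('wrist');pickle.dump(c,open('w1.pkl','wb'));cv2.imwrite('pics/w1.png',c['img'])
o=r.get_obs();print(o['position'],o['tcp_rot'],o['ft_force'],o['opening'],o['time'])
for q in('key_tab','key_pin','jig_mouth','jig_rack','cell_1_mid','jig'):
        print(q,[(round(d['score'],2),[round(float(v),1) for v in d['xy']]) for d in r.look_for(c,q)][:6])
E
```

```text
[0.43340214 0.30498831 0.19933765] [ 2.12392444  2.3104385  -0.00247675] [ 1.49089393 -4.23911737 -0.43417591] 0.4498767697052002 2.1
key_tab [(0.75, [277.0, 173.8])]
key_pin [(0.65, [277.0, 171.4])]
jig_mouth [(0.7, [396.5, 157.4])]
jig_rack [(0.81, [399.1, 156.3])]
cell_1_mid [(0.96, [353.3, 161.6])]
jig [(0.77, [401.1, 157.9])]
```

View pics/w1.png

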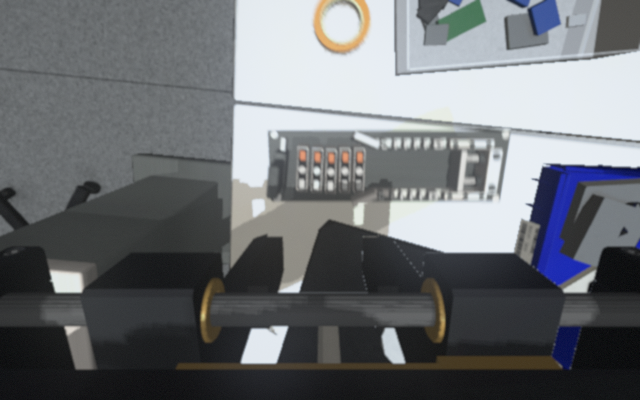

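```bash
python3 - <<'E'
from plant import r
import cv2,pickle
c=r.camera('wrist');c=r.camera('wrist');pickle.dump(c,open('w2.pkl','wb'));cv2.imwrite('pics/w2.png',cv2.resize(c['img'][110:215,250:520],None,fx=2.9,fy=2.9,interpolation=cv2.INTER_CUBIC))
o=r.get_obs();print(o['position'],o['tcp_rot'],o['ft_force'],o['time'])
E
```

```text
[0.42947559 0.31316522 0.19979734] [-2.10458374e+00 -2.33195872e+00 -5.43567183e-04] [ 0.37890435 -0.07118771 -0.69749879] 2.5
```

View pics/w2.png

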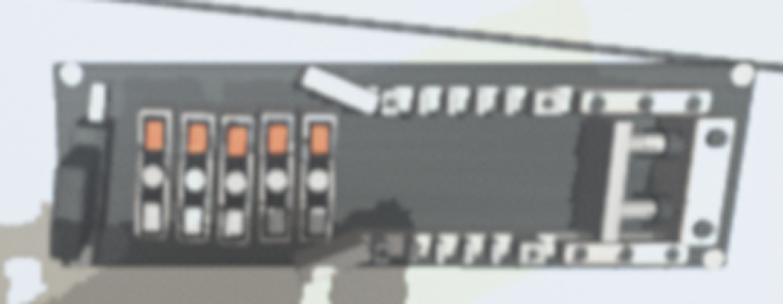

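```bash
python3 - <<'E'
from h import *
c=pickle.load(open('w2.pkl','rb'))
f=lambda u,v:(250+u/2.9,110+v/2.9)
pts={'UL':(54,62),'UR':(755,62),'LR':(726,268),'LL':(54,265)}
W={k:ray(c,f(*p),.005) for k,p in pts.items()}
for k in W:print(k,W[k].round(4))
J={'UL':(-144,39),'UR':(113,39),'LR':(113,-39),'LL':(-144,-39)}
A=np.array([J[k] for k in W])/1e3;B=np.array([W[k][:2] for k in W])
a0=A.mean(0);b0=B.mean(0);H=(A-a0).T@(B-b0);th=np.arctan2(H[0,1]-H[1,0],H[0,0]+H[1,1]);R=np.array([[np.cos(th),-np.sin(th)],[np.sin(th),np.cos(th)]]);o=b0-R@a0
print('yaw',np.degrees(th),'jig origin',o,'res mm',((A@R.T+o-B)*1e3).round(1).tolist())
inv=lambda p:((p[:2]-o)@R*1e3).round(1)
for n,p,z in [('stop face',(605,180),.025),('stop2',(612,122),.025),('bar first notch L',(420,112),.026),('c5 rear',(138,112),.039),('c5 rear low',(137,238),.039),('c1 front',(335,118),.039),('c1 front low',(333,236),.039)]:print(n,inv(ray(c,f(*p),z)))
P=cloud(c);
for n in('top0','scene0'):
    pass
m=(P[...,2]>.06)&(P[...,2]<.085);v,u=np.where(m);s=(u>250)&(u<300)&(v>150)&(v<205);print(len(u[s]),u[s].min(),u[s].max(),v[s].min(),v[s].max())
Q=P[v[s],u[s]];JQ=(Q[:,:2]-o)@R*1e3;print('key top jig',JQ.mean(0),JQ.min(0),JQ.max(0),Q.mean(0),Q[:,2].max())
m=cv2.minAreaRect(JQ.astype(np.float32));print(m)
print('world at jig (0,0)',o)
E
```

```text
UL [0.3688 0.3522 0.005 ]
UR [0.6219 0.3782 0.005 ]
LR [0.6313 0.3007 0.005 ]
LL [0.3731 0.2753 0.005 ]
yaw 5.6912417590190785 jig origin [0.5141927  0.32814157] res mm [[-1.7, 0.5], [0.9, -0.1], [-0.8, -0.2], [1.7, -0.3]]
stop face [54.2 -0.6]
stop2 [54.2 19.9]
bar first notch L [-13.   23.3]
c5 rear [-109.5   24.6]
c5 rear low [-110.7  -18.6]
c1 front [-44.1  22.8]
c1 front low [-43.2 -17.7]
446 267 281 164 199
key top jig [-1.28178865e+02  4.46398380e-02] [-134.81777873  -16.12987092] [-122.55706865   13.93820787] [0.38664123 0.31547479 0.07336566] 0.07661903934863332
((-128.9936065673828, -1.2639942169189453), (30.08930778503418, 10.253631591796875), 84.06642150878906)
world at jig (0,0) [0.5141927  0.32814157]
```

```bash
python3 - <<'E'
from h import *
c=pickle.load(open('w2.pkl','rb'))
i=c['img']
cv2.imwrite('pics/w2b.png',cv2.resize(i[125:207,365:475],None,fx=7,fy=7,interpolation=cv2.INTER_CUBIC))
cv2.imwrite('pics/w2a.png',cv2.resize(i[125:207,262:372],None,fx=7,fy=7,interpolation=cv2.INTER_CUBIC))
E
```

```text
(no output)
```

View pics/w2b.png

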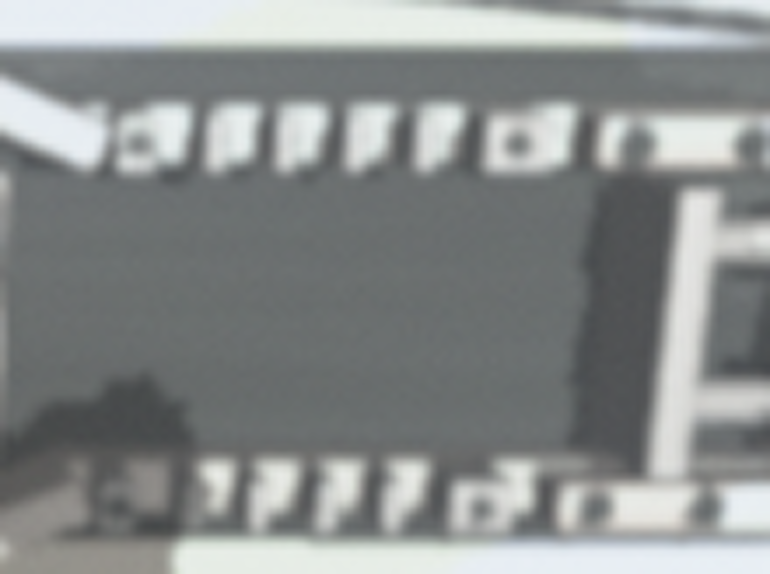

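View pics/w2a.png

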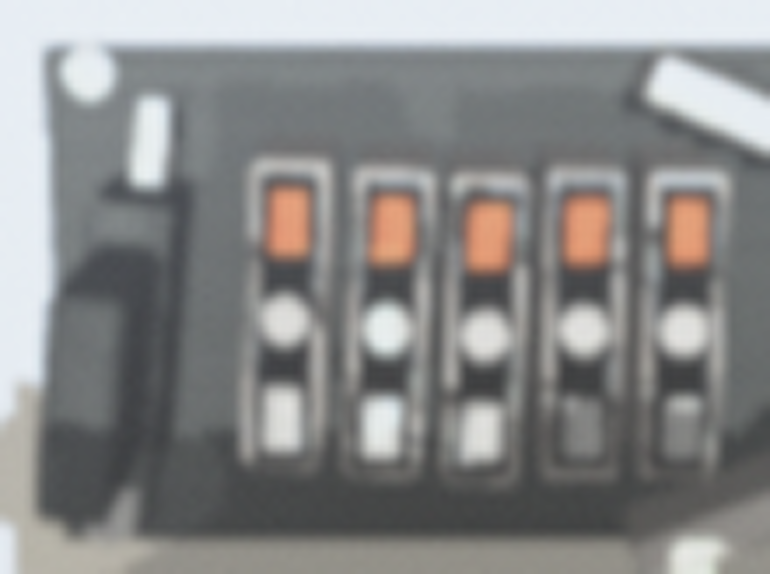

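```bash
cat >> h.py <<'E'
th=np.radians(5.69);JR=np.array([[np.cos(th),-np.sin(th)],[np.sin(th),np.cos(th)]]);JO=np.array([.5142,.3281])
tojig=lambda p:(np.asarray(p)[:2]-JO)@JR*1e3
toworld=lambda p:JR@(np.asarray(p)/1e3)+JO
E
python3 - <<'E'
from h import *
c=pickle.load(open('w2.pkl','rb'))
f=lambda p:(365+p[0]/7,125+p[1]/7)
g=lambda p:(262+p[0]/7,125+p[1]/7)
print('left teeth R edges',[tojig(ray(c,f((u,120)),.026)).round(1).tolist() for u in(190,260,328,396,466)])
print('right',[tojig(ray(c,f((u,470)),.026)).round(1).tolist() for u in(232,302,365,432)])
print('wall L inner/outer z26',[tojig(ray(c,f((500,v)),.026)).round(1).tolist() for v in(105,172)],'R',[tojig(ray(c,f((470,v)),.026)).round(1).tolist() for v in(462,480,532)])
print('screwblock wall L',[tojig(ray(c,f((700,v)),.026)).round(1).tolist() for v in(112,172,482,530)])
print('base edges',[tojig(ray(c,f((300,v)),.005)).round(1).tolist() for v in(50,)])
print('stop',[tojig(ray(c,f(p),.026)).round(1).tolist() for p in((683,190),(650,470),(716,190))])
print('pin L end',[tojig(ray(c,g(p),.0175)).round(1).tolist() for p in((152,95),(132,190),(170,100))])
print('tab top',[tojig(ray(c,g(p),.075)).round(1).tolist() for p in((68,290),(122,290),(92,500),(42,500),(105,250),(155,250))])
print('cells',[(tojig(ray(c,g((u,a)),.039)).round(1).tolist(),tojig(ray(c,g((w,b)),.039)).round(1).tolist()) for u,a,w,b in((292,158,282,470),(395,165,380,476),(490,175,480,485),(588,165,578,480),(690,168,680,478))])
E
```

```text
left teeth R edges [[-16.2, 29.8], [-6.2, 29.8], [3.5, 29.8], [13.2, 29.8], [23.2, 29.9]]
right [[-6.6, -21.8], [3.8, -21.8], [13.2, -21.7], [23.1, -21.7]]
wall L inner/outer z26 [[27.8, 32.0], [28.7, 22.5]] R [[28.7, -20.4], [28.9, -23.2], [29.7, -31.3]]
screwblock wall L [[56.3, 31.1], [57.4, 22.6], [63.2, -23.4], [64.2, -30.9]]
base edges [[4.3, 38.1]]
stop [[55.3, 20.0], [55.6, -21.6], [60.0, 20.0]]
pin L end [[-125.2, 32.1], [-128.5, 18.3], [-122.6, 31.4]]
tab top [[-129.3, 13.8], [-122.7, 13.8], [-127.4, -13.1], [-133.7, -13.1], [-124.6, 18.7], [-118.5, 18.8]]
cells [([-103.6, 25.7], [-105.6, -18.7]), ([-89.5, 24.7], [-91.6, -19.5]), ([-76.4, 23.4], [-77.3, -20.8]), ([-63.0, 24.8], [-63.3, -20.0]), ([-48.9, 24.5], [-48.8, -19.7])]
```

```bash
python3 - <<'E'
from h import *
from plant import r
o=r.get_obs();g=toworld((-129,-1.3));print(g);plan(o['position'],o['tcp_rot'],[*g,.1],0,n=6)
E
```

```text
[0.38596449 0.31401656]
tot turn deg [-0.   -0.03  5.87]
[0.9, -7.2, 16.6] [-0.0, -0.0, 0.98]
[0.8, -7.2, 16.6] [-0.0, -0.0, 0.98]
[0.6, -7.2, 16.6] [-0.0, -0.0, 0.98]
[0.5, -7.2, 16.6] [-0.0, -0.0, 0.98]
[0.4, -7.2, 16.6] [-0.0, -0.0, 0.98]
[0.3, -7.2, 16.6] [-0.0, -0.0, 0.98]
```

Call:
{"api": "send_rows", "payload": {"moves": [[0.9,-7.2,16.6,0,0,0.98],[0.8,-7.2,16.6,0,0,0.98],[0.6,-7.2,16.6,0,0,0.98],[0.5,-7.2,16.6,0,0,0.98],[0.4,-7.2,16.6,0,0,0.98],[0.3,-7.2,16.6,0,0,0.98],[0,0,0,0,0,0],[0,0,0,0,0,0],[0,0,0,0,0,0],[0,0,0,0,0,0]], "jaw": 40}}

```text
time: 3.5
position: [0.3875, 0.3135, 0.101]
tcp_rot: [2.224, 2.218, 0.003]
ft_force: [-0.2, 0.2, 0.4]
opening: 0.397
```

```bash
python3 - <<'E'
from plant import r
import cv2,pickle
from h import *
c=r.camera('wrist');pickle.dump(c,open('w3.pkl','wb'));cv2.imwrite('pics/w3.png',c['img'])
o=r.get_obs();print(o['position'],o['tcp_rot'],o['ft_force'],o['time']);print('tcp in img',proj(c,o['position']),tojig(o['position']))
P=cloud(c);m=(P[...,2]>.066)&(P[...,2]<.085)&(abs(P[...,0]-.386)<.03)&(abs(P[...,1]-.314)<.03);Q=P[m];print(len(Q),Q.mean(0),tojig(Q.mean(0)));print(cv2.minAreaRect((tojig(Q)).astype(np.float32)))
E
```

```text
[0.38737224 0.31341965 0.10085129] [2.22442974 2.2183851  0.00244821] [ 0.34786617 -0.490872   -0.05210981] 3.55
tcp in img [[321.24853656 250.92578906]] [-127.65836071   -2.03354126]
862 [0.38599473 0.3156018  0.07440831] [-128.81273465    0.27443102]Traceback (most recent call last):
  File "<stdin>", line 6, in <module>
  File "h.py", line 22, in <lambda>
    tojig=lambda p:(np.asarray(p)[:2]-JO)@JR*1e3
                    ~~~~~~~~~~~~~~~~~^~~
ValueError: operands could not be broadcast together with shapes (2,3) (2,)
```

View pics/w3.png

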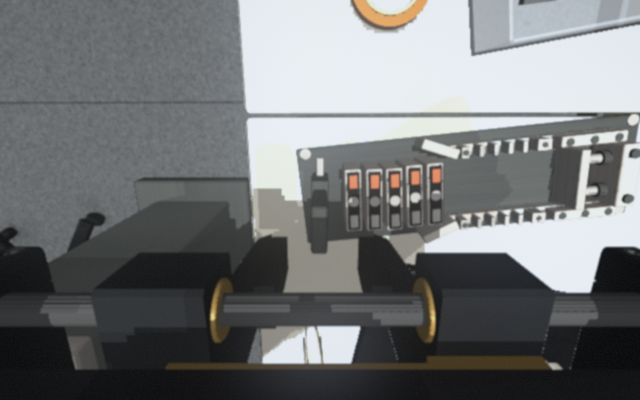

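Call:
{"api": "send_rows", "payload": {"moves": [[1,-1.2,8,0,0,0],[0,0,8,0,0,0],[0,0,8,0,0,0],[0,0,8,0,0,0],[0,0,8,0,0,0],[0,0,8,0,0,0],[0,0,7,0,0,0],[0,0,0,0,0,0],[0,0,0,0,0,0],[0,0,0,0,0,0]]}}

```text
time: 4.55
position: [0.3857, 0.3142, 0.0454]
tcp_rot: [2.224, 2.218, 0.001]
ft_force: [0.3, -0.3, -0.4]
opening: 0.4
```

Call:
{"api": "send_rows", "payload": {"moves": [[0,0,0,0,0,0],[0,0,0,0,0,0],[0,0,0,0,0,0],[0,0,0,0,0,0],[0,0,0,0,0,0],[0,0,0,0,0,0],[0,0,0,0,0,0],[0,0,0,0,0,0],[0,0,0,0,0,0],[0,0,0,0,0,0]], "jaw": 0, "grip_force": 50}}

```text
time: 5.55
position: [0.3856, 0.3141, 0.0453]
tcp_rot: [2.224, 2.218, 0.0]
ft_force: [-0.8, -0.3, 4.2]
opening: 0.11
```

```bash
cat > look.py <<'E'
import sys
from plant import r
from h import *
n=sys.argv[1]
c=r.camera('wrist');pickle.dump(c,open(n+'.pkl','wb'));cv2.imwrite(f'pics/{n}.png',c['img'])
o=r.get_obs();print(o['position'],Ro.from_rotvec(o['tcp_rot']).as_matrix().round(3).tolist(),o['ft_force'].round(2),o['torque'].round(2),o['opening'],o['time']);print('tcp jig',tojig(o['position']))
E
python3 look.py w4
```

```text
[0.38557377 0.31412674 0.04525447] [[0.003, 1.0, 0.0], [1.0, -0.003, 0.0], [0.0, 0.0, -1.0]] [-0.45 -0.64  4.99] [-0.12  0.16  0.  ] 0.10989930983560564 5.6
tcp jig [-129.37786423   -1.15163041]
```

View pics/w4.png

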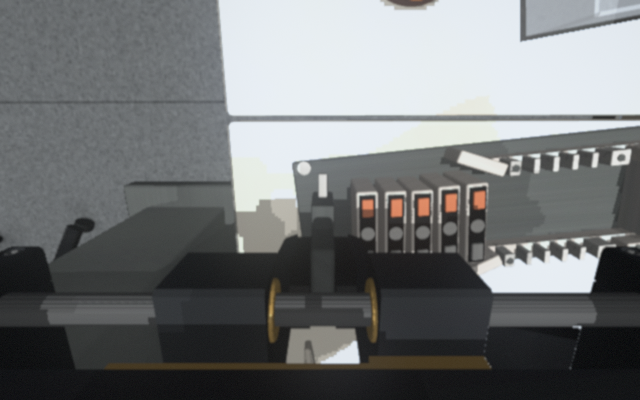

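Call:
{"api": "send_rows", "payload": {"moves": [[0,0,-1.5,0,0,0],[0,0,0,0,0,-1.46],[0,0,0,0,0,-1.46],[0,0,0,0,0,-1.46],[0,0,0,0,0,-1.46],[0,0,0,0,0,0],[0,0,0,0,0,0],[0,0,0,0,0,0],[0,0,0,0,0,0],[0,0,0,0,0,0]]}}

```text
time: 6.6
position: [0.3855, 0.314, 0.0466]
tcp_rot: [2.108, 2.329, 0.0]
ft_force: [-0.6, 0.4, -1.0]
opening: 0.108
```

```bash
python3 look.py w5; python3 - <<'E'
import cv2
i=cv2.imread('pics/w5.png');cv2.imwrite('pics/w5a.png',cv2.resize(i[130:270,270:410],None,fx=4.2,fy=4.2,interpolation=cv2.INTER_CUBIC))
cv2.imwrite('pics/w5b.png',cv2.resize(i[120:270,360:640],None,fx=2.8,fy=2.8,interpolation=cv2.INTER_CUBIC))
E
```

```text
[0.38547108 0.31403837 0.04661932] [[-0.099, 0.995, 0.0], [0.995, 0.099, -0.0], [-0.0, 0.0, -1.0]] [-0.12 -0.62 -1.66] [-0.03  0.1  -0.  ] 0.10681872389554857 6.65
tcp jig [-129.48881501   -1.22937737]
```

View pics/w5a.png

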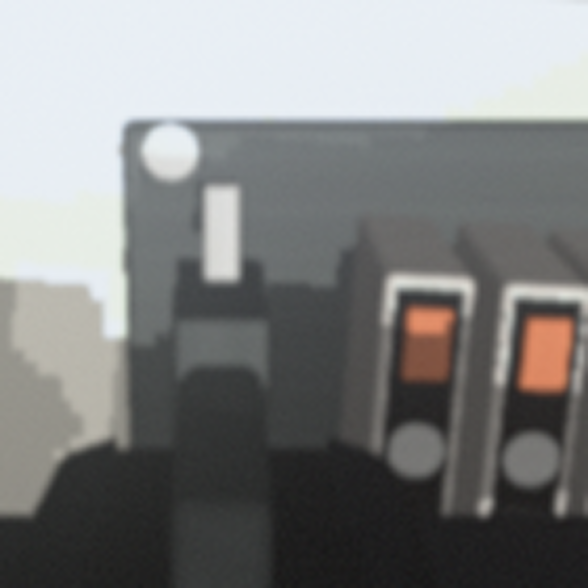

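View pics/w5b.png

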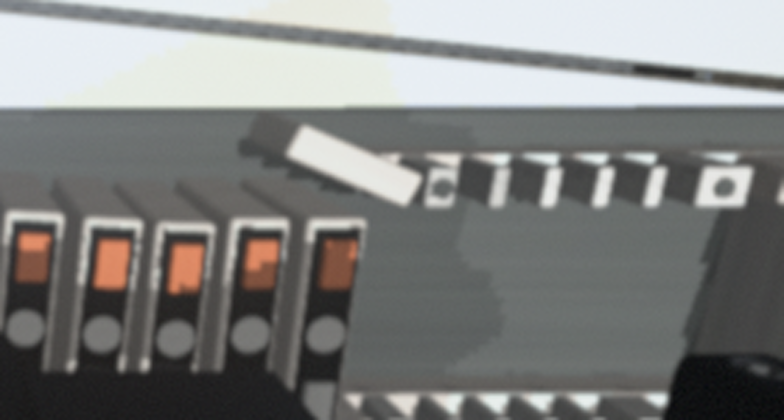

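```bash
python3 - <<'E'
from h import *
c=pickle.load(open('w5.pkl','rb'));f=lambda p:(270+p[0]/4.2,130+p[1]/4.2);g=lambda p:(360+p[0]/2.8,120+p[1]/2.8)
print('pin end',tojig(ray(c,f((222,185)),.019)),'base edge',tojig(ray(c,f((222,122)),.005)),tojig(ray(c,f((480,122)),.005)),'base corner',tojig(ray(c,f((125,122)),.005)))
print('base far',tojig(ray(c,g((400,107)),.005)),'barL inner/outer',[tojig(ray(c,g((720,v)),.026)) for v in(155,207)])
print('cell5 left end',tojig(ray(c,f((430,278)),.039)),'cell1',tojig(ray(c,g((335,222)),.039)),'tooth edges',[tojig(ray(c,g((u,200)),.026)) for u in(455,503,555,606,660)])
print('plate left edge',tojig(ray(c,f((222,320)),.0365)))
E
```

```text
pin end [-128.93248483   32.29192513] base edge [-128.91641604   38.46551245] [-92.45844662  38.46426918] base corner [-142.62390858   38.4659799 ]
base far [-22.16817205  38.95855602] barL inner/outer [array([28.38998282, 33.02048307]), array([31.00999942, 22.73022828])]
cell5 left end [-104.08570611   25.09930766] cell1 [-50.00332596  23.47954382] tooth edges [array([-20.66864478,  24.13646279]), array([-11.37251344,  24.13626037]), array([-1.30184071, 24.13604109]), array([ 8.57502762, 24.13582602]), array([19.03273967, 24.13559831])]
plate left edge [-128.95062094   19.05098208]
```

Call:
{"api": "send_rows", "payload": {"moves": [[1.4,0,0,0,0,0],[0,4,0,0,0,0],[0,4,0,0,0,0],[0,3.5,0,0,0,0],[0,3.5,0,0,0,0],[0,3.5,0,0,0,0],[0,3.5,0,0,0,0],[0,3.5,0,0,0,0],[0,3.5,0,0,0,0],[0,3.5,0,0,0,0]]}}

```text
time: 7.65
position: [0.4178, 0.3187, 0.0466]
tcp_rot: [-2.108, -2.329, 0.0]
ft_force: [-0.5, 0.4, -0.3]
opening: 0.105
```

```bash
python3 look.py w6
```

```text
[0.4186363  0.3187059  0.04668319] [[-0.099, 0.995, 0.001], [0.995, 0.099, 0.0], [0.0, 0.001, -1.0]] [ 1.26  0.86 -0.99] [-0.04  0.03 -0.03] 0.11104208291489048 7.7
tcp jig [-96.02423175   0.12695452]
```

View pics/w6.png

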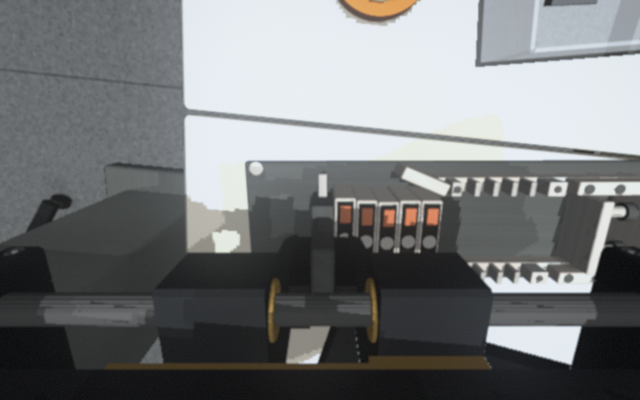

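Call:
{"api": "send_rows", "payload": {"moves": [[0,3.5,0,0,0,0],[0,3.5,0,0,0,0],[0,3.5,0,0,0,0],[0,3.5,0,0,0,0],[0,3.5,0,0,0,0],[0,3.5,0,0,0,0],[0,3.5,0,0,0,0],[0,3.5,0,0,0,0],[0,3,0,0,0,0],[0,0,0,0,0,0]]}}

```text
time: 8.7
position: [0.4492, 0.3218, 0.0467]
tcp_rot: [2.109, 2.328, 0.001]
ft_force: [-0.1, 0.0, -1.4]
opening: 0.109
```

```bash
python3 look.py w7;python3 - <<'E'
import cv2
i=cv2.imread('pics/w7.png');cv2.imwrite('pics/w7a.png',cv2.resize(i[130:300,260:530],None,fx=2.9,fy=2.9,interpolation=cv2.INTER_CUBIC))
E
```

```text
[0.44889418 0.32177919 0.04666501] [[-0.099, 0.995, 0.0], [0.995, 0.099, 0.0], [0.0, 0.001, -1.0]] [ 0.34  0.1  -1.04] [-0.09  0.05  0.  ] 0.10746223026259057 8.75
tcp jig [-65.61073024   0.18515263]
```

View pics/w7a.png

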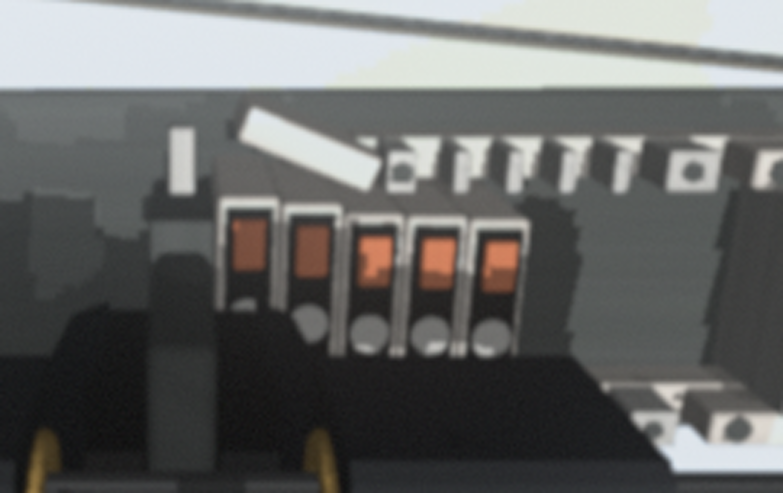

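Call:
{"api": "send_rows", "payload": {"moves": [[0,-1.5,0,0,0,0],[0,0,-4,0,0,0],[0,0,-4,0,0,0],[0,0,-4,0,0,0],[0,0,-3,0,0,0],[0,1.5,0,0,0,0],[0,3,0,0,0,0],[0,3,0,0,0,0],[0,3,0,0,0,0],[0,3,0,0,0,0]]}}

```text
time: 9.75
position: [0.4607, 0.3229, 0.0615]
tcp_rot: [2.108, 2.329, -0.0]
ft_force: [-1.1, -0.4, -0.8]
opening: 0.111
```

Call:
{"api": "send_rows", "payload": {"moves": [[0,3,0,0,0,0],[0,3,0,0,0,0],[0,3,0,0,0,0],[0,3,0,0,0,0],[0,3,0,0,0,0],[0,3,0,0,0,0],[0,2,0,0,0,0],[0,0,0,0,0,0],[0,0,0,0,0,0],[0,0,0,0,0,0]]}}

```text
time: 10.75
position: [0.4803, 0.3249, 0.0616]
tcp_rot: [2.108, 2.329, 0.0]
ft_force: [0.2, 0.4, -0.5]
opening: 0.105
```

```bash
python3 look.py w8;python3 - <<'E'
import cv2
i=cv2.imread('pics/w8.png');cv2.imwrite('pics/w8a.png',cv2.resize(i[130:300,260:530],None,fx=2.9,fy=2.9,interpolation=cv2.INTER_CUBIC))
E
```

```text
[0.48031495 0.32493691 0.0616482 ] [[-0.099, 0.995, 0.0], [0.995, 0.099, 0.0], [0.0, 0.0, -1.0]] [-0.74 -0.08 -1.13] [-0.1   0.05 -0.02] 0.10932166113347432 10.8
tcp jig [-34.03170595   0.21206196]
```

View pics/w8a.png

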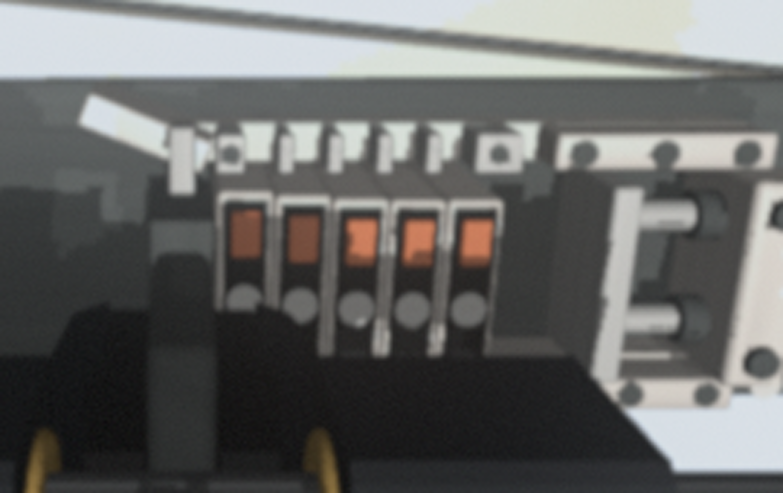

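```bash
python3 - <<'E'
from h import *
c=pickle.load(open('w8.pkl','rb'));f=lambda p:(260+p[0]/2.9,130+p[1]/2.9)
print('pin',tojig(ray(c,f((182,130)),.034)),tojig(ray(c,f((182,190)),.034)))
for a,b in((243,280),(293,329),(342,378),(391,428),(441,477)):print(tojig(ray(c,f(((a+b)/2,150)),.026)),end=' ')
print('stop',tojig(ray(c,f((612,187)),.026)),tojig(ray(c,f((592,380)),.026)));print('wall L',[tojig(ray(c,f((650,v)),.026)) for v in(133,166,382,405)])
print('c1 front',tojig(ray(c,f((502,200)),.039)),'c5 rear',tojig(ray(c,f((217,195)),.039)),'base',tojig(ray(c,f((300,78)),.005)))
E
```

```text
pin [-33.53438158  33.27290964] [-33.52995967  21.31352966]
[-17.45551298  27.48262522] [-7.45070415 27.48335444] [ 2.45293617 27.48407628] [12.4575231  27.48480548] [22.46199851 27.48553467] stop [54.38030396 19.73372461] [ 55.62122063 -23.76913257]
wall L [array([60.57426526, 30.99256058]), array([61.52975204, 24.15686594]), array([ 68.29567386, -24.24754543]), array([ 69.07314267, -29.80967297])]
c1 front [27.445993   20.72989127] c5 rear [-26.87554162  21.7160835 ] base [-7.47295316 38.90262894]
```

Call:
{"api": "send_rows", "payload": {"moves": [[0,3,0,0,0,0],[0,3,0,0,0,0],[0,3,0,0,0,0],[0,3,0,0,0,0],[0,3,0,0,0,0],[0,3,0,0,0,0],[0,3,0,0,0,0],[0,3,0,0,0,0],[0,2,0,0,0,0],[0,0,0,0,0,0]]}}

```text
time: 11.8
position: [0.5063, 0.3274, 0.0615]
tcp_rot: [-2.108, -2.329, 0.0]
ft_force: [-1.3, 0.2, -1.6]
opening: 0.107
```

Call:
{"api": "send_rows", "payload": {"moves": [[0,1,0,0,0,0],[0,1,0,0,0,0],[0,1,0,0,0,0],[0,1,0,0,0,0],[0,1,0,0,0,0],[0,1,0,0,0,0],[0,0,0,0,0,0],[0,0,0,0,0,0],[0,0,0,0,0,0],[0,0,0,0,0,0]]}}

```text
time: 12.8
position: [0.5111, 0.328, 0.0612]
tcp_rot: [-2.107, -2.329, 0.003]
ft_force: [-4.9, -0.8, -0.5]
opening: 0.107
```

```bash
cat > f.py <<'E'
from plant import r
from h import *
F=[];T=[]
for i in range(4):
    o=r.get_obs();F.append(o['ft_force']);T.append(o['torque']);r.camera('top')
F=np.mean(F,0);print('F jig',(F[:2]@JR).round(2),F[2].round(2),'T',np.mean(T,0).round(2),'jig',tojig(o['position']).round(2),o['position'][2].round(4),'open',o['opening'],o['time'])
E
python3 f.py
```

```text
F jig [-5.25  0.2 ] -0.62 T [-0.17  1.34  0.08] jig [-3.1   0.17] 0.0612 open 0.11025013415348416 12.95
```

Call:
{"api": "send_rows", "payload": {"moves": [[0,1,0,0,0,0],[0,1,0,0,0,0],[0,1,0,0,0,0],[0,1,0,0,0,0],[0,1,0,0,0,0],[0,1,0,0,0,0],[0,1,0,0,0,0],[0,1,0,0,0,0],[0,0,0,0,0,0],[0,0,0,0,0,0]]}}

```text
time: 14.0
position: [0.5164, 0.3285, 0.0604]
tcp_rot: [-2.105, -2.327, 0.01]
ft_force: [-10.0, -0.6, -0.0]
opening: 0.112
```

```bash
python3 f.py; python3 look.py w9;python3 - <<'E'
import cv2
i=cv2.imread('pics/w9.png');cv2.imwrite('pics/w9a.png',cv2.resize(i[130:300,260:530],None,fx=2.9,fy=2.9,interpolation=cv2.INTER_CUBIC))
E
```

```text
F jig [-1.025e+01 -1.000e-02] 0.09 T [-0.28  2.48  0.04] jig [2.2  0.18] 0.0604 open 0.10820348956225959 14.15
[0.51636798 0.32848762 0.06042099] [[-0.1, 0.995, -0.007], [0.995, 0.1, -0.002], [-0.002, -0.007, -1.0]] [-10.34  -1.44   0.03] [-0.31  2.46  0.01] 0.10970658304240521 14.25
tcp jig [2.19573024 0.17076035]
```

View pics/w9a.png

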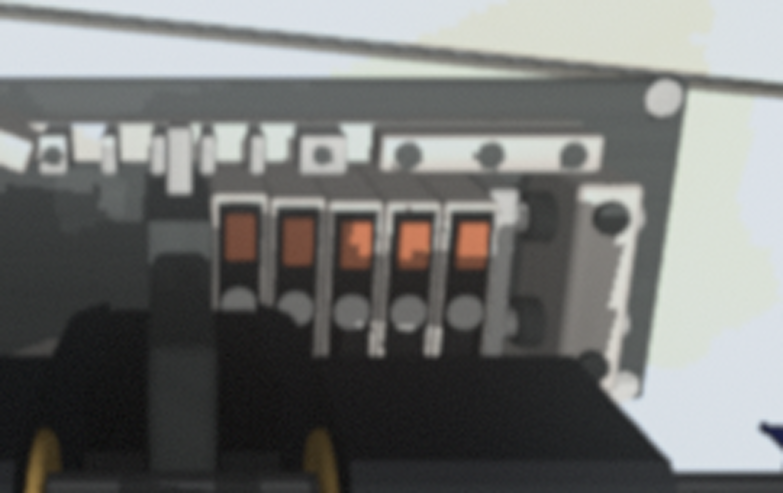

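Call:
{"api": "send_rows", "payload": {"moves": [[0,1,-0.5,0,0,0],[0,1,-0.5,0,0,0],[0,1,-0.2,0,0,0],[0,1,0,0,0,0],[0,1,0,0,0,0],[0,1,0,0,0,0],[0,1,0,0,0,0],[0,0,0,0,0,0],[0,0,0,0,0,0],[0,0,0,0,0,0]]}}

```text
time: 15.25
position: [0.5209, 0.3289, 0.0607]
tcp_rot: [-2.102, -2.326, 0.017]
ft_force: [-14.4, -1.0, -0.4]
opening: 0.108
```

```bash
python3 f.py
```

```text
F jig [-14.41   0.32] -0.61 T [-0.37  3.45  0.02] jig [6.73 0.17] 0.0607 open 0.10636787034694385 15.4
```

Call:
{"api": "send_rows", "payload": {"moves": [[0,1,-0.2,0,0,0],[0,1,-0.1,0,0,0],[0,0.3,0,0,0,0],[0,0,0,0,0,0],[0,0,0,0,0,0],[0,0,0,0,0,0],[0,0,0,0,0,0],[0,0,0,0,0,0],[0,0,0,0,0,0],[0,0,0,0,0,0]]}}

```text
time: 16.45
position: [0.5223, 0.3291, 0.0608]
tcp_rot: [-2.102, -2.326, 0.019]
ft_force: [-15.4, -1.6, 1.1]
opening: 0.107
```

```bash
python3 f.py; python3 look.py w10;python3 - <<'E'
import cv2
i=cv2.imread('pics/w10.png');cv2.imwrite('pics/w10a.png',cv2.resize(i[130:300,260:530],None,fx=2.9,fy=2.9,interpolation=cv2.INTER_CUBIC))
E
```

```text
F jig [-15.56   0.18] 0.27 T [-0.38  3.86 -0.01] jig [8.19 0.17] 0.0608 open 0.10614121391899288 16.6
[0.52232909 0.32908918 0.06076105] [[-0.101, 0.995, -0.013], [0.995, 0.101, -0.004], [-0.003, -0.014, -1.0]] [-16.11  -1.35   0.28] [-0.4   3.87 -0.02] 0.11089604386393684 16.7
tcp jig [8.1871075  0.17833894]
```

View pics/w10a.png

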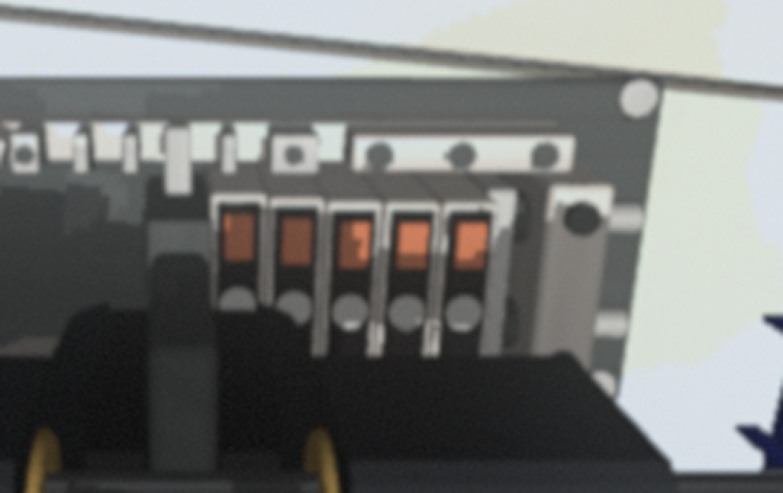

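```bash
python3 - <<'E'
from h import *
f=lambda p:(260+p[0]/2.9,130+p[1]/2.9)
for n,N in(('w9',((64,102),(115,152),(163.5,202),(213,251),(264,302))),('w10',((40,74),(86,124),(137,0),(0,223),(236,273)))):
    c=pickle.load(open(n+'.pkl','rb'))
    print('pin',[tojig(ray(c,f((179,130)),z)).round(1) for z in(.0325,.034)])
    for a,b in N:print(tojig(ray(c,f((a,155)),.026)).round(1)[0],tojig(ray(c,f((b,155)),.026)).round(1)[0])
E
```

```text
pin [array([ 1.9, 33.1]), array([ 1.9, 33.5])]
-21.3 -13.6
-11.0 -3.6
-1.3 6.5
8.7 16.3
18.9 26.5
pin [array([ 7.7, 33. ]), array([ 7.7, 33.4])]
-20.5 -13.6
-11.2 -3.5
-0.9 -28.6
-28.6 16.4
19.0 26.5
```

Call:
{"api": "send_rows", "payload": {"moves": [[0,-1,0,0,0,0],[0,-1,0,0,0,0],[0,-1,0,0,0,0],[0,-1,0,0,0,0],[0,-1,0,0,0,0],[0,-1,0,0,0,0],[0,-1,0,0,0,0],[0,-0.7,0,0,0,0],[0,0,0,0,0,0],[0,0,0,0,0,0]]}}

```text
time: 17.7
position: [0.517, 0.3285, 0.0613]
tcp_rot: [-2.104, -2.327, 0.013]
ft_force: [-10.9, -1.3, -2.9]
opening: 0.108
```

```bash
python3 f.py
```

```text
F jig [-10.76   0.21] -2.34 T [-0.25  2.76  0.01] jig [2.81 0.11] 0.0613 open 0.10715994011636855 17.85
```

Call:
{"api": "send_rows", "payload": {"moves": [[0,0,0.6,0,0,0],[0,0,0.6,0,0,0],[0,0,0.6,0,0,0],[0,0,0.6,0,0,0],[0,0,0.6,0,0,0],[0,0,0.6,0,0,0],[0,0,0.6,0,0,0],[0,0,0.6,0,0,0],[0,0,0,0,0,0],[0,0,0,0,0,0]]}}

```text
time: 18.9
position: [0.5172, 0.3285, 0.0568]
tcp_rot: [-2.104, -2.327, 0.012]
ft_force: [-11.3, -0.8, -0.2]
opening: 0.109
```

```bash
python3 f.py
```

```text
F jig [-11.59   0.13] 0.12 T [-0.32  2.75  0.05] jig [3.01 0.13] 0.0568 open 0.11048497247606116 19.05
```

Call:
{"api": "send_rows", "payload": {"moves": [[0,0,0.8,0,0,0],[0,0,0.8,0,0,0],[0,0,0.8,0,0,0],[0,0,0.8,0,0,0],[0,0,0.8,0,0,0],[0,0,0.8,0,0,0],[0,0,0.8,0,0,0],[0,0,0.8,0,0,0],[0,0,0,0,0,0],[0,0,0,0,0,0]]}}

```text
time: 20.1
position: [0.5171, 0.3286, 0.0504]
tcp_rot: [-2.104, -2.327, 0.012]
ft_force: [-11.7, -0.6, -0.5]
opening: 0.11
```

```bash
python3 f.py
```

```text
F jig [-11.55   0.38] -0.36 T [-0.3   2.73  0.03] jig [2.95 0.12] 0.0504 open 0.10974758112534014 20.25
```

Call:
{"api": "send_rows", "payload": {"moves": [[0,0,0.6,0,0,0],[0,0,0.6,0,0,0],[0,0,0.6,0,0,0],[0,0,0.6,0,0,0],[0,0,0.6,0,0,0],[0,0,0.6,0,0,0],[0,0,0.4,0,0,0],[0,0,0,0,0,0],[0,0,0,0,0,0],[0,0,0,0,0,0]]}}

```text
time: 21.3
position: [0.5173, 0.3286, 0.0468]
tcp_rot: [-2.104, -2.327, 0.012]
ft_force: [-11.9, -0.8, 2.3]
opening: 0.111
```

```bash
python3 f.py
```

```text
F jig [-12.37  -0.08] 2.78 T [-0.37  2.88  0.02] jig [3.13 0.18] 0.0468 open 0.10484976685455587 21.45
```

Call:
{"api": "send_rows", "payload": {"moves": [[0,0,0.4,0,0,0],[0,0,0.4,0,0,0],[0,0,0.3,0,0,0],[0,0,0,0,0,0],[0,0,0,0,0,0],[0,-0.5,0,0,0,0],[0,-0.5,0,0,0,0],[0,0,0,0,0,0],[0,0,0,0,0,0],[0,0,0,0,0,0]]}}

```text
time: 22.5
position: [0.5176, 0.3287, 0.0467]
tcp_rot: [-2.105, -2.327, 0.008]
ft_force: [-11.2, -2.0, 8.9]
opening: 0.105
```

```bash
python3 f.py; python3 look.py w11;python3 - <<'E'
import cv2
i=cv2.imread('pics/w11.png');cv2.imwrite('pics/w11a.png',cv2.resize(i[130:300,260:530],None,fx=2.9,fy=2.9,interpolation=cv2.INTER_CUBIC))
E
```

```text
F jig [-11.94  -0.98] 8.51 T [-0.51  2.76  0.01] jig [3.46 0.28] 0.0467 open 0.10720862808074576 22.65
[0.51760756 0.32876417 0.04673071] [[-0.1, 0.995, -0.006], [0.995, 0.1, -0.001], [-0.001, -0.006, -1.0]] [-12.13  -1.92   8.41] [-0.52  2.78 -0.02] 0.1101657014853972 22.75
tcp jig [3.45661576 0.32305244]
```

View pics/w11a.png

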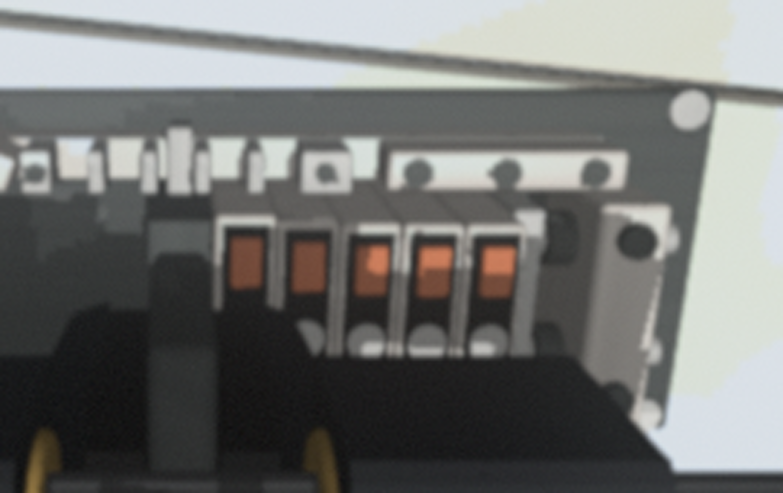

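Call:
{"api": "send_rows", "payload": {"moves": [[0,-0.5,0,0,0,0],[0,-0.5,0,0,0,0],[0,-0.5,0,0,0,0],[0,-0.5,0,0,0,0],[0,-0.5,0,0,0,0],[0,-0.5,0,0,0,0],[0,0,0,0,0,0],[0,0,0,0,0,0],[0,0,0,0,0,0],[0,0,0,0,0,0]]}}

```text
time: 23.75
position: [0.5159, 0.3286, 0.0468]
tcp_rot: [-2.106, -2.328, 0.005]
ft_force: [-9.1, -2.3, 5.1]
opening: 0.109
```

```bash
python3 f.py
```

```text
F jig [-8.88 -0.75] 4.97 T [-0.36  2.    0.03] jig [1.75 0.29] 0.0468 open 0.11080081072465672 23.9
```

Call:
{"api": "send_rows", "payload": {"moves": [[0,-0.5,0,0,0,0],[0,-0.5,0,0,0,0],[0,-0.5,0,0,0,0],[0,-0.5,0,0,0,0],[0,0,0,0,0,0],[0,0,0,0,0,0],[0,0,0,0,0,0],[0,0,0,0,0,0],[0,0,0,0,0,0],[0,0,0,0,0,0]]}}

```text
time: 24.95
position: [0.5156, 0.3285, 0.0468]
tcp_rot: [-2.108, -2.329, 0.0]
ft_force: [-5.4, -0.6, 1.7]
opening: 0.111
```

```bash
python3 f.py
```

```text
F jig [-4.63  0.47] 0.73 T [-0.12  1.25  0.08] jig [1.43 0.3 ] 0.0468 open 0.10907049069316214 25.1
```

Call:
{"api": "send_rows", "payload": {"moves": [[0,-0.5,0,0,0,0],[0,-0.5,0,0,0,0],[0,-0.5,0,0,0,0],[0,0,0,0,0,0],[0,0,0,0,0,0],[0,0,0,0,0,0],[0,0,0,0,0,0],[0,0,0,0,0,0],[0,0,0,0,0,0],[0,0,0,0,0,0]]}}

```text
time: 26.15
position: [0.5152, 0.3284, 0.0471]
tcp_rot: [2.108, 2.328, 0.002]
ft_force: [4.5, 0.4, -4.2]
opening: 0.108
```

```bash
python3 f.py
```

```text
F jig [4.3  0.79] -4.45 T [ 0.22 -1.01  0.05] jig [0.95 0.18] 0.0471 open 0.10835237191774319 26.3
```

Call:
{"api": "send_rows", "payload": {"moves": [[0,0.4,0.2,0,0,0],[0,0.3,0.2,0,0,0],[0,0,0,0,0,0],[0,0,0,0,0,0],[0,0,0,0,0,0],[0,0,0,0,0,0],[0,0,0,0,0,0],[0,0,0,0,0,0],[0,0,0,0,0,0],[0,0,0,0,0,0]]}}

```text
time: 27.35
position: [0.5152, 0.3285, 0.0468]
tcp_rot: [2.108, 2.329, 0.001]
ft_force: [2.5, -0.5, 5.2]
opening: 0.107
```

```bash
python3 f.py
```

```text
F jig [ 2.75 -0.5 ] 5.55 T [-0.11 -0.48  0.07] jig [1.06 0.23] 0.0468 open 0.10861565440084224 27.5
```

Seated with a slight downward load and little horizontal force. Release gently.

Call:
{"api": "send_rows", "payload": {"moves": [[0,0.3,0,0,0,0],[0,0,0,0,0,0],[0,0,0,0,0,0],[0,0,0,0,0,0],[0,0,0,0,0,0],[0,0,0,0,0,0],[0,0,0,0,0,0],[0,0,0,0,0,0],[0,0,0,0,0,0],[0,0,0,0,0,0]], "jaw": 28}}

```text
time: 28.55
position: [0.5153, 0.3284, 0.0464]
tcp_rot: [2.108, 2.329, 0.0]
ft_force: [-0.5, -0.3, 0.5]
opening: 0.279
```

```bash
python3 f.py; python3 look.py w12;python3 - <<'E'
import cv2
i=cv2.imread('pics/w12.png');cv2.imwrite('pics/w12a.png',cv2.resize(i[130:300,260:530],None,fx=2.9,fy=2.9,interpolation=cv2.INTER_CUBIC))
E
```

```text
F jig [-0.55  0.19] -0.22 T [-0.06  0.04 -0.  ] jig [1.13 0.14] 0.0464 open 0.27732541235702707 28.7
[0.51528272 0.32841869 0.04644028] [[-0.099, 0.995, 0.0], [0.995, 0.099, -0.0], [-0.0, 0.0, -1.0]] [ 0.64 -1.05  0.08] [-0.03  0.04 -0.04] 0.27895056284959635 28.8
tcp jig [1.10897974 0.20977386]
```

View pics/w12a.png

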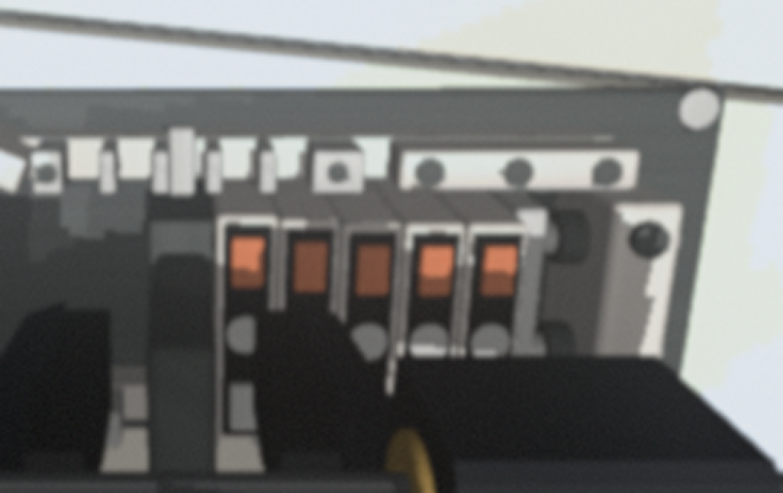

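Key holds in notch 3 (pin at crop x≈182, rear tooth side at 168), cells stand. Raise straight up.

Call:
{"api": "send_rows", "payload": {"moves": [[0,0,-3,0,0,0],[0,0,-6,0,0,0],[0,0,-10,0,0,0],[0,0,-15,0,0,0],[0,0,-15,0,0,0],[0,0,-20,0,0,0],[0,0,-20,0,0,0],[0,0,-20,0,0,0],[0,0,-20,0,0,0],[0,0,0,0,0,0]]}}

```text
time: 29.8
position: [0.5172, 0.3295, 0.1795]
tcp_rot: [2.108, 2.328, 0.01]
ft_force: [-0.0, -0.0, -0.4]
opening: 0.275
```

```bash
python3 f.py; python3 look.py w13;python3 - <<'E'
import cv2
i=cv2.imread('pics/w13.png');cv2.imwrite('pics/w13a.png',cv2.resize(i[120:250,240:440],None,fx=4,fy=4,interpolation=cv2.INTER_CUBIC))
E
```

```text
F jig [-0.22  0.13] -0.65 T [-0.06  0.03 -0.  ] jig [0.79 0.09] 0.1754 open 0.28160933842285146 29.95
[0.51467491 0.32802901 0.17463153] [[-0.099, 0.995, -0.001], [0.995, 0.099, -0.001], [-0.001, -0.001, -1.0]] [-0.13 -0.84 -0.71] [-0.12  0.06  0.07] 0.27995804051158424 30.05
tcp jig [ 0.46553019 -0.11772881]
```

View pics/w13a.png

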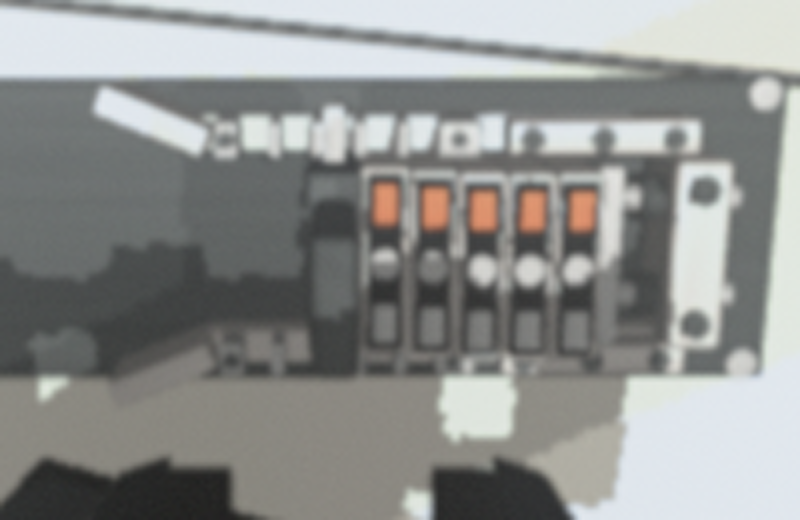

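```bash
python3 - <<'E'
from h import *
c=pickle.load(open('w13.pkl','rb'));P=cloud(c);v,u=np.mgrid[:400,:640]
def z(x0,y0,x1,y1):
    q=P[120+y0//4:120+y1//4,240+x0//4:240+x1//4].reshape(-1,3);q=q[~np.isnan(q[:,0])];return np.median(q,0).round(4)
print('tab top',z(318,240,350,310),'cell5 top',z(372,185,398,220),'cell1',z(570,185,595,220),'floor',z(200,190,290,230))
f=lambda p:(240+p[0]/4,120+p[1]/4)
print('tab x',[tojig(ray(c,f((q,270)),.0765)).round(1) for q in(314,356)],'cell edges',[tojig(ray(c,f((q,170)),.039)).round(1) for q in(362,408,457,505,555,602)],'pin',tojig(ray(c,f((333,108)),.019)))
from plant import r
t=r.camera('top')
print([ (q,[ (round(d['score'],2),d['xy']) for d in r.look_for(t,q)][:1]) for q in('kapton_tape','tweezers','flux_jar')])
cv2.imwrite('pics/t9.png',t['img'])
E
```

```text
tab top [0.5142 0.3356 0.0765] cell5 top [0.525  0.3445 0.0413] cell1 [0.5685 0.3489 0.0412] floor [0.4922 0.3325 0.0051]
tab x [array([-2.4,  7.9]), array([6., 8.])] cell edges [array([ 7.9, 21.6]), array([18.2, 21.6]), array([29.2, 21.6]), array([39.9, 21.6]), array([51.1, 21.6]), array([61.6, 21.6])] pin [ 1.4598201  32.92573845]
[('kapton_tape', [(0.51, [213.9, 220.4])]), ('tweezers', []), ('flux_jar', [(0.46, [344.1, 230.5])])]
```

View pics/t9.png

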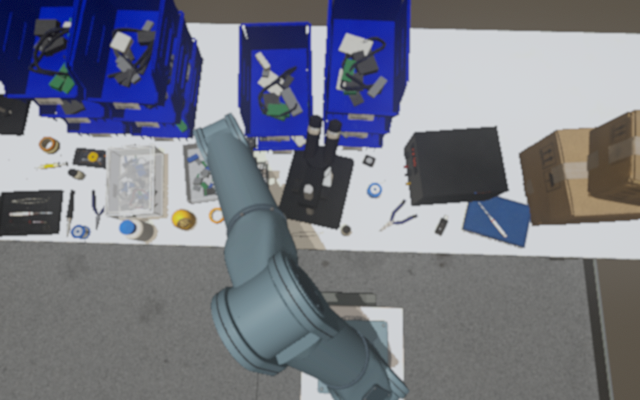

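Tab top is at 76.5 mm, exactly the seated height. The cells touch and are square, and the bystanders have not moved. Handing in.

```bash
python3 -c "
from plant import r
print(r.hand_in())"
```

```text
the job is handed in; nothing more can be done
None
```

The key is seated in the third pair of notches behind the row of five cells, and I have handed the job in. No verdict was reported.

**What I did:** I gripped the key and pushed the row low across the apron into the mouth. I then raised the key so its pin passed over the bars and pushed on until the wrist read about 15.6–16 N. From there I eased back about 5.4 mm to the nearest notch pair and lowered the key to the bottom. Then I backed off until the rear of the notch took the spring load, opened the jaws and lifted clear. The clock stood at about 30 s at the last check.

**Last checks:**
- **Key height:** the tab top measured 76.5 mm above the bench, which is the fully-down height.
- **Cells:** all five stand square and touching, with tops at 41 mm. Their edges step about 11 mm in the last picture.
- **Squeeze on the row:** about 8–9 N, estimated from the force readings as the notch took over the load. I could not measure it after release.
- **Force limits:** the highest push I read was about 16 N. While seating the key the downward force read 8.5 N.
- **Bystanders:** none looked moved in the final overhead picture. The network found the tape and the jar there but missed the tweezers. I did not query the other four.

**Disagreement:** my first reading of the notch positions from a picture was about 5 mm off. Later close pictures corrected it, and the pin then dropped in freely.

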